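# Unstack the returned battery packs into their chargers

### The arm

A 6-joint arm with a two-finger parallel gripper is mounted at the origin on the work surface. World frame = base frame: x ahead of the robot, y to its left, z up, the work surface at z = 0. Lengths are in m, angles in rad, forces in N, time in s.
With the tool pointing down it reaches from about 0.375 to 0.975 m from the base axis. Payload 3.8 kg.
Tool frame: the origin (TCP) lies at the very end of the fingers, on their centre line; the grasp point (between the pads) lies 19 mm behind it; z points along the fingers, y is the direction in which the jaws open and shut (so a half turn about z gives the same grasp; the last joint's range is limited). The gripper opens to 85 mm and grips with 20 to 120 N. Pads are 22 mm wide; open, the fingers measure 114 mm over their backs; the gripper's body (76 mm by 85 mm) begins 54 mm behind the grasp point. The pads swing forward as they close: fully open they stand 13 mm farther back than shut.
Start: joints at [1.208, 0.264, 1.604, -0, 1.274, -0.037], TCP at [0.216, 0.639, 0.231] pointing down, gripper open.
Joint ranges: [-2.63, 2.63], [-0.94, 2.18], [0.31, 2.57], [-1.31, 4.45], [0, 2.66], [-2.55, 2.55]. Speed limits (rad/s): [2.57, 2.57, 3.14, 3.14, 3.14, 3.14].

### API

Orientations are given as a rotation vector (axis times angle).
In Python, from workcell import status, read_camera, camera_info, order gives the robot as it stands.
- The arm moves only by the tool move_arm, never from a script. Its argument "deltas" is a list of rows, each a list of 3 entries, a list of its own where there are three numbers: the turn, a rotation vector about the world's x, y, z as a fraction of full scale, then the shift along the world's x, y, z as a fraction of full scale, then the closure, from -1 (fully open) to 1 (shut), so that 0 is half open. A call has 1 to 20 rows; each row is the pose to reach, as a shift and turn from the pose commanded when the call began; what a row does not reach only later rows make up. Full scale, the value 1, is 0.1 m for a shift and pi/2 rad for a turn. A row lasts 1/8 s, in which the tool goes at most 62.5 mm and 10.7 degrees, less where a joint would pass 70% of its speed; a pose out of reach is approached as far as the arm can. A call with a number of a shift or a turn outside -1 to 1 is refused whole. A call with a gripper value outside its range is refused whole. The fingers move at their own pace and stop on an object; "grip_force" is the grip in N (left out, the last holds). Time passes only in rows, so rows that repeat a pose let the fingers close. It gives the time, the measured TCP pose, the force and the opening at its end, in the units of the state.
- status.read_state(): the state, without advancing time (a new reading comes with each control period).
- read_camera(name): name is "side" or "top" or "wrist"; returns (picture, depth): 420x560x3 uint8, red, green, blue; 420x560 float32, m along the optical axis (not along the pixel's ray), 0 where there is no reading.
- camera_info(name): a dict with "K" (3x3 intrinsics, pixels), "R" (3x3) and "t" (3): a world point X has camera coordinates R X + t. Camera axes: x right, y down, z forward; pixel columns grow to the right and rows downward; lengths in m; the calibration is good to about 2 mm. A picture is of the moment at which its call begins: read the wrist's pose just before it. camera_info takes no time and is no camera call; for the wrist camera it gives the pose at the moment of the call.
- order.finish_job(): hands the job in, once; it reports no verdict.
The state is a dict: "time": time; "q": joint angles; "joint_vel": joint speeds; "joint_torque": joint torques, N m; "tool_pos": TCP position; "tcp_rot": TCP orientation; "wrist_force": force on the tool from outside, world axes, zero at the start; "torque": the same for the moment, N m; "width": opening from 0.0 (shut) to 1.0 (fully open).
Only numpy, scipy, OpenCV 4.12 (cv2) and the standard library are available. Lean on these libraries where they do the work, as an engineer would, in place of code of your own. Each camera call takes 0.05 s, during which the arm holds its last target. There are 200 camera calls.

### The job

Take the stack of four battery packs apart from the top down, one pack at a time, and lay each one flat, label up, in the charging cradle of its own colour, lengthwise between the end walls and centred on the deck; finish seating each pack before starting the next. Set the packs down gently without dropping them, and leave the glass jar and the white bottle standing where they are.

Things in the scene. Friction and masses are not known exactly. Their poses are not given: they have to be found in the camera images.
- pack_blue_mid (a point): Centre (half-way up) of the blue battery pack: a rigid blue plastic box 120 long (x) x 60 wide (y) x 30 high (z) mm, roughly 420 g (varies by a quarter), white label on top, contacts on one end (+x; which way round does not matter). At the start it lies flat, bottom of the stack (the packs are stacked crosswise, each turned about a right angle to the one below); z points up.
- deck_blue (a point): Charging cradle of the blue pack, fixed to the bench: a black base with a blue deck. This point is the centre of the deck's top face, on which the pack lies (14 mm above the mat). x runs lengthwise, y across, z up. Deck 140 mm long (x) between two upright black end walls 18 mm higher than the deck and 8 mm thick, each with a blue top edge; base 84 mm wide (y), the two long sides are open (no walls), so fingers can straddle the pack there.
- pack_yellow_mid (a point): Centre (half-way up) of the yellow battery pack: a rigid yellow plastic box 98 long (x) x 48 wide (y) x 26 high (z) mm, roughly 280 g (varies by a quarter), white label on top, contacts on one end (+x; which way round does not matter). At the start it lies flat, second from the bottom (the packs are stacked crosswise, each turned about a right angle to the one below); z points up.
- deck_yellow (a point): Charging cradle of the yellow pack, fixed to the bench: a black base with a yellow deck. This point is the centre of the deck's top face, on which the pack lies (14 mm above the mat). x runs lengthwise, y across, z up. Deck 118 mm long (x) between two upright black end walls 18 mm higher than the deck and 8 mm thick, each with a yellow top edge; base 72 mm wide (y), the two long sides are open (no walls), so fingers can straddle the pack there.
- pack_red_mid (a point): Centre (half-way up) of the red battery pack: a rigid red plastic box 76 long (x) x 38 wide (y) x 24 high (z) mm, roughly 170 g (varies by a quarter), white label on top, contacts on one end (+x; which way round does not matter). At the start it lies flat, third from the bottom (the packs are stacked crosswise, each turned about a right angle to the one below); z points up.
- deck_red (a point): Charging cradle of the red pack, fixed to the bench: a black base with a red deck. This point is the centre of the deck's top face, on which the pack lies (14 mm above the mat). x runs lengthwise, y across, z up. Deck 96 mm long (x) between two upright black end walls 18 mm higher than the deck and 8 mm thick, each with a red top edge; base 62 mm wide (y), the two long sides are open (no walls), so fingers can straddle the pack there.
- pack_green_mid (a point): Centre (half-way up) of the green battery pack: a rigid green plastic box 54 long (x) x 28 wide (y) x 22 high (z) mm, roughly 90 g (varies by a quarter), white label on top, contacts on one end (+x; which way round does not matter). At the start it lies flat, top of the stack (the packs are stacked crosswise, each turned about a right angle to the one below); z points up.
- deck_green (a point): Charging cradle of the green pack, fixed to the bench: a black base with a green deck. This point is the centre of the deck's top face, on which the pack lies (14 mm above the mat). x runs lengthwise, y across, z up. Deck 74 mm long (x) between two upright black end walls 18 mm higher than the deck and 8 mm thick, each with a green top edge; base 52 mm wide (y), the two long sides are open (no walls), so fingers can straddle the pack there.
- jar_mid (a point): Centre (half-way up) of a glass jar with a steel cap, 56 mm diameter, 76 mm high, standing loose among the cradles. To be left alone.
- bottle_mid (a point): Centre (half-way up) of a white bottle of contact cleaner with a red cap, 48 mm diameter, 120 mm high, standing loose at the left. To be left alone.
Not all that is in view belongs to the job. Leave any turquoise look-alike of the part that bears deck_blue alone.

How it is judged:
By the outcome, as a careful person would: the job done as asked, in the order asked, and still so for the second after the job is handed in, with the robot touching nothing.
It also fails if it takes over 112 s, if anything falls off the work surface, if the arm or the gripper's body presses on something with over 40 N, if the wrist force passes 120 N, or if a joint passes its speed limit or range.

## Working session

There is one attempt and no reset: what is moved stays moved. The work goes in short steps, Python scripts to look and compute and a tool call to move; the robot and the scene stay as the last step left them, time stands still between calls to the robot, and variables do not carry over. Pictures are saved under pics/ and viewed, about 12 in all and at most 16, crops included, and the job is handed in when it is done.

Besides the shell and the picture viewer there is one more tool, called as a command line: name --argument value ..., lists and objects as JSON in quotes. move_arm: Moves the arm, as the interface text tells. Its arguments: {"type":"object","properties":{"deltas":{"type":"array","items":{"type":"array"}},"grip_force":{"type":"number"}},"required":["deltas"]}

```bash
ls && mkdir -p pics
cat > h.py <<'E'
import numpy as np, cv2
from workcell import status, read_camera, camera_info, order
def shot(name, fn=None):
    info=camera_info(name); im,d=read_camera(name)
    if fn: cv2.imwrite('pics/'+fn, cv2.cvtColor(im,cv2.COLOR_RGB2BGR))
    return im,d,info
def cloud(d,info):
    K,R,t=[np.array(info[k]) for k in 'KRt']
    v,u=np.mgrid[:d.shape[0],:d.shape[1]]
    c=np.stack([(u-K[0,2])/K[0,0]*d,(v-K[1,2])/K[1,1]*d,d],-1)
    return (c-t)@R
E
python3 - <<'E'
from h import *
print(status.read_state())
for n in ['top','side']:
    im,d,i=shot(n,n+'0.png'); np.savez(n+'0.npz',im=im,d=d,**{k:i[k] for k in 'KRt'})
    R,t=np.array(i['R']),np.array(i['t']); print(n,-R.T@t,R[2],i['K'])
E
```

```text
pics
{'time': 0.0, 'q': array([ 1.20814945e+00,  2.64740804e-01,  1.60536599e+00, -2.33932315e-05,
        1.27374473e+00, -3.69092794e-02]), 'joint_vel': array([ 2.17465855e-03,  9.28958814e-05, -2.74843222e-04, -2.45851795e-03,
        4.37354658e-04, -5.91532867e-04]), 'joint_torque': array([-1.95576911e-03, -5.15118134e+01, -3.67308962e+01, -3.30408426e-06,
        1.31277167e-02, -1.01034232e-05]), 'tool_pos': array([0.21575672, 0.63880547, 0.22997471]), 'tcp_rot': array([-0.50932822, -3.09959647,  0.00348415]), 'wrist_force': array([-0.60174401, -0.38775197, -0.53378252]), 'torque': array([-0.06678583,  0.00527331,  0.03271486]), 'width': 0.9975239854386001}
top [0.3261607  0.07599755 1.20431955] [ 8.82393520e-02 -4.24855627e-04 -9.96099210e-01] [[484.71896434   0.         283.45558254]
 [  0.         484.71896434 206.21571218]
 [  0.           0.           1.        ]]
side [ 0.11092029 -0.92963107  0.77103694] [ 0.25032552  0.79934894 -0.54624024] [[446.02860672   0.         281.78657887]
 [  0.         446.02860672 203.38551157]
 [  0.           0.           1.        ]]
```

View pics/top0.png

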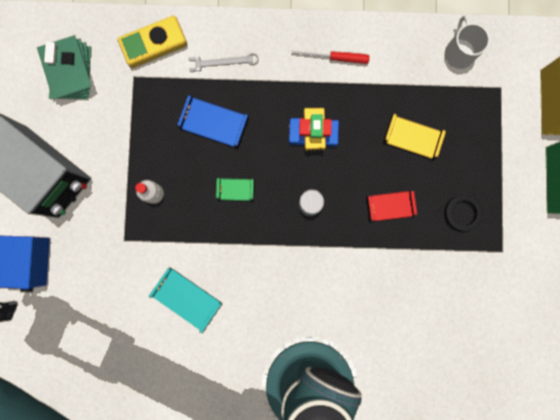

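View pics/side0.png

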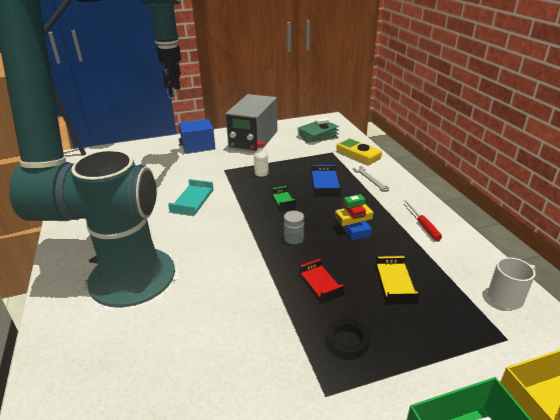

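Top view: the stack is at (315,130). The coloured cradles are blue (213,121), green (235,189), yellow (415,137) and red (391,206). The turquoise look-alike (187,299) is off the mat. The jar is at (312,202) and the bottle at (148,191). The blue cradle candidates are (213,121) and (187,299), and the one at (213,121) is truly blue.

```bash
cat >> h.py <<'E'
HUE={'blue':(105,125),'yellow':(20,33),'red':None,'green':(50,75)}
def cmask(im,c):
    h=cv2.cvtColor(im,cv2.COLOR_RGB2HSV); H,S,V=cv2.split(h)
    ok=(S>130)&(V>60)
    return ok&(((H<8)|(H>172)) if c=='red' else (H>=HUE[c][0])&(H<=HUE[c][1]))
def rect(P):
    (c,s,a)=cv2.minAreaRect((P[:,:2]*1000).astype(np.float32))
    if s[0]<s[1]: s=(s[1],s[0]); a+=90
    return np.round(c,1),np.round(s,1),round((a+90)%180-90,1)
E
python3 - <<'E'
from h import *
for n in ['top','side']:
    f=np.load(n+'0.npz'); P=cloud(f['d'],f)
    mat=(f['im'].max(-1)<40)&(abs(P[...,0]-.6)<.2)&(abs(P[...,1])<.2); print(n,'mat z',np.median(P[mat][:,2]))
    for c in HUE:
        m=cmask(f['im'],c)&(P[...,0]>.3)&(P[...,0]<.75)&(abs(P[...,1])<.4)
        k,l,st,ce=cv2.connectedComponentsWithStats(m.astype(np.uint8))
        for j in range(1,k):
            if st[j,4]<15: continue
            Q=P[l==j]; Q=Q[Q[:,2]>.002]
            print(n,c,st[j,4],ce[j].round(),'z',np.percentile(Q[:,2],[5,50,95]).round(4),*rect(Q))
            D=Q[abs(Q[:,2]-.014)<.006]
            if len(D)>50: print('   deck',*rect(D),D.mean(0).round(4))
    m=f['im'][...,:3].min(-1)>150; m&=(P[...,2]>.05)&(P[...,0]>.3)&(P[...,0]<.65)&(abs(P[...,1])<.4)
    k,l,st,ce=cv2.connectedComponentsWithStats(m.astype(np.uint8))
    for j in range(1,k):
        if st[j,4]>10: Q=P[l==j]; print('white',ce[j].round(),Q.mean(0).round(3),*rect(Q))
f=np.load('top0.npz');i=cv2.cvtColor(f['im'],cv2.COLOR_RGB2BGR)
a=cv2.resize(i[85:155,170:250],None,fx=5,fy=5,interpolation=2);b=cv2.resize(i[95:165,275:355],None,fx=5,fy=5,interpolation=2)
cv2.imwrite('pics/crop.png',np.hstack([a,b]))
E
```

```text
top mat z 0.0026422855462971883
top blue 2177 [213. 122.] z [0.0112 0.0167 0.0347] [543.1 171.9] [451.5 146. ] 41.8
   deck [637.  258.1] [140.3  84.6] 73.1 [0.6363 0.2583 0.016 ]
top blue 302 [295. 132.] z [0.0117 0.032  0.0359] [491.4  52.8] [331.5  37.9] -1.5
top blue 224 [334. 135.] z [0.0078 0.0319 0.0361] [487.5   1.5] [354.5  32.6] -20.8
top yellow 193 [313. 112.] z [0.0027 0.058  0.0618] [506.5  26.2] [370.2  54.4] -7.1
top yellow 1703 [414. 137.] z [0.0098 0.017  0.0354] [ 472.5 -134.3] [489.1 152.9] -37.8
   deck [ 616.6 -240.4] [128.2  77.6] 72.7 [ 0.6123 -0.2435  0.0162]
top yellow 262 [314. 143.] z [0.0488 0.0581 0.0636] [469.1  49.2] [285.8  53.5] -21.2
top red 160 [304. 127.] z [0.0782 0.0825 0.0856] [490.8  44.9] [334.1  25.3] -6.4
top red 135 [327. 127.] z [0.006  0.0818 0.0863] [628.4 -22.5] [64.2 21.2] -9.5
top red 50 [142. 188.] z [0.1188 0.122  0.1266] [387.  240.8] [350.8  19.1] 66.6
top red 1266 [392. 205.] z [0.0108 0.0169 0.0354] [410.9 -83.5] [353.2  75.7] -74.1
   deck [ 440.2 -191.8] [117.9  62.2] -81.8 [ 0.4397 -0.1909  0.016 ]
top green 40 [316. 117.] z 
[... 1452 characters left out ...]
8.  -117.4] [75.9 43.9] 6.7
side red 677 [320. 280.] z [0.0146 0.018  0.0356] [ 444.9 -187.4] [110.2  86. ] -74.0
   deck [ 438.7 -182.3] [95.5 61.4] -82.8 [ 0.4369 -0.1794  0.0176]
side green 16 [280. 187.] z [0.0338 0.0364 0.0401] [470.6 237.9] [43.8 10.9] 8.6
side green 156 [283. 197.] z [0.015  0.0184 0.0368] [472.1 200.5] [95.4 59.8] 89.5
   deck [468.  208.8] [64.9 50.7] 89.3 [0.4679 0.2094 0.0176]
side green 177 [354. 201.] z [0.0881 0.1021 0.1074] [629.6  77.5] [188.1  56.9] 78.1
white [261. 154.] [0.451 0.386 0.086] [451.6 384.4] [45.3 24.1] -3.8
white [354. 197.] [0.614 0.007 0.106] [614.5   5.9] [23.7 14.9] 27.5
white [294. 216.] [0.439 0.012 0.08 ] [438.9  13.1] [50.5 48.9] -58.9
```

View pics/crop.png

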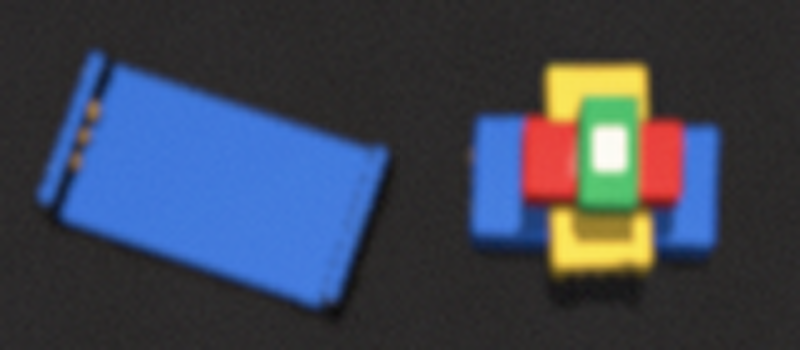

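The enlarged crop confirms the blue cradle (213,121), which is truly blue with gold contacts, and the stack order from the top: green, red, yellow, blue. Next I check the wrist camera mount, then move.

```bash
cat >> h.py <<'E'
from scipy.spatial.transform import Rotation as Ro
def pose():
    s=status.read_state(); R=Ro.from_rotvec(s['tcp_rot']).as_matrix()
    return s, np.array(s['tool_pos']), np.degrees(np.arctan2(R[1,1],R[0,1])), np.degrees(np.arccos(-R[2,2]))
def say():
    s,p,y,t=pose(); print('t',round(s['time'],2),'p',p.round(4),'yaw',round(y,2),'tilt',round(t,2),'w',round(s['width'],3),'F',np.round(s['wrist_force'],1),'q6',round(s['q'][5],2))
E
python3 - <<'E'
from h import *
say(); i=camera_info('wrist'); s,p,y,t=pose()
R,tt=np.array(i['R']),np.array(i['t']); c=-R.T@tt; T=Ro.from_rotvec(s['tcp_rot']).as_matrix()
print('cam in tool',T.T@(c-p),'axis in tool',T.T@R[2],'camx in tool',T.T@R[0],i['K'])
for n in ['top']:
    f=np.load(n+'0.npz'); P=cloud(f['d'],f)-[0,0,.0024]
    for c,z,wh in [('blue',.03,1),('yellow',.056,1),('red',.08,1),('green',.102,1)]:
        m=(abs(P[...,2]-z)<.008)&(abs(P[...,0]-.61)<.09)&(abs(P[...,1]-.02)<.09)&cmask(f['im'],c)
        print(c,*rect(P[m]))
E
```

```text
t 0.1 p [0.2158 0.6389 0.2301] yaw 71.33 tilt 0.12 w 1.001 F [ 0.5 -0.1 -0.1] q6 -0.04
cam in tool [ 0.0815416  -0.0004796  -0.14267477] axis in tool [-3.19001928e-01  1.61952167e-04  9.47754052e-01] camx in tool [-7.00335245e-04  9.99999672e-01 -4.06603808e-04] [[337.48493956   0.         274.21148777]
 [  0.         337.48493956 208.88562908]
 [  0.           0.           1.        ]]
blue [616.7   6.6] [120.3  59.4] 88.4
yellow [618.    7.2] [98.9 46.3] 3.1
red [615.8   6.6] [71.4 38.1] -89.9
green [613.1   5.6] [50.7 22.8] 1.0
```

move_arm --deltas '[[[0, 0, 0.1], [0.6, -1, 0.8], 0], [[0, 0, 0.2], [0.6, -1, 0.8], 0], [[0, 0, 0.2], [0.6, -1, 0.8], 0]]'

```text
time: 0.48
tool_pos: [0.2778, 0.5384, 0.3142]
tcp_rot: [0.022, 3.139, 0.005]
wrist_force: [0.1, 0.1, 0.1]
width: 0.501
```

move_arm --deltas '[[[0, 0, 0], [0.9, -1, 0], 0], [[0, 0, 0], [0.9, -1, 0], 0], [[0, 0, 0], [0.9, -1, 0], 0]]'

```text
time: 0.85
tool_pos: [0.3676, 0.4371, 0.3102]
tcp_rot: [-0.027, -3.141, 0.003]
wrist_force: [-0.3, 0.8, -0.2]
width: 0.504
```

move_arm --deltas '[[[0, 0, 0], [0.9, -1, 0], 0], [[0, 0, 0], [0.9, -1, 0], 0], [[0, 0, 0], [0.9, -1, 0], 0]]'

```text
time: 1.23
tool_pos: [0.4574, 0.3378, 0.3102]
tcp_rot: [-0.026, -3.14, 0.001]
wrist_force: [-0.9, 0.2, -0.0]
width: 0.502
```

move_arm --deltas '[[[0, 0, 0], [0.9, -1, 0], 0], [[0, 0, 0], [0.9, -1, 0], 0], [[0, 0, 0], [0.9, -1, 0], 0], [[0, 0, 0], [0.9, -1, 0], 0]]'

```text
time: 1.72
tool_pos: [0.5456, 0.2404, 0.3104]
tcp_rot: [-0.02, -3.14, -0.001]
wrist_force: [0.3, -0.1, -0.4]
width: 0.499
```

```bash
cat >> h.py <<'E'
def decks(im,d,info,cols):
    P=cloud(d,info)
    for c in cols:
        m=(cmask(im,c)&(abs(P[...,2]-.014)<.007)).astype(np.uint8)
        m=cv2.morphologyEx(m,cv2.MORPH_OPEN,np.ones((3,3)))
        k,l,st,ce=cv2.connectedComponentsWithStats(m)
        j=1+np.argmax(st[1:,4]); Q=P[l==j]; print('deck',c,st[j,4],ce[j].round(),*rect(Q),'z',np.median(Q[:,2]).round(4))
E
python3 - <<'E'
from h import *
say(); im,d,i=shot('wrist','w1.png'); decks(im,d,i,['blue','green'])
E
```

```text
t 1.73 p [0.5456 0.2404 0.3104] yaw 89.28 tilt 0.12 w 0.499 F [ 0.3 -0.1 -0.4] q6 -1.19
deck blue 5664 [287. 225.] [637.4 257.2] [141.4  84. ] 73.0 z 0.0169
deck green 2563 [237. 101.] [470.6 195.4] [73.7 51.1] 89.1 z 0.0168
```

View pics/w1.png

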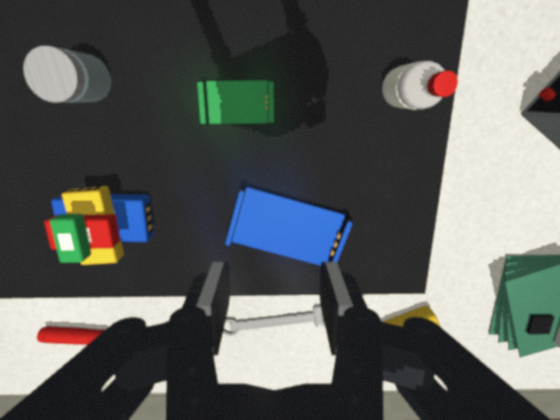

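The wrist view shows the blue deck at (287,225), the green deck at (237,101), the stack at the left (75,235) and the jar and bottle clear. The deck sizes fit the description (141×84 and 74×51). Now to the stack.

move_arm --deltas '[[[0, 0, 0], [0.35, -1, -0.3], 0], [[0, 0, 0], [0.35, -1, -0.3], 0], [[0, 0, 0], [0.35, -1, -0.3], 0]]'

```text
time: 2.15
tool_pos: [0.58, 0.139, 0.2796]
tcp_rot: [-0.02, -3.139, 0.001]
wrist_force: [0.6, 0.7, -0.3]
width: 0.502
```

move_arm --deltas '[[[0, 0, 0], [0.35, -1, -0.3], -0.1], [[0, 0, 0], [0.35, -1, -0.3], -0.1], [[0, 0, 0], [0.35, -1, -0.3], -0.1]]'

```text
time: 2.52
tool_pos: [0.6156, 0.0396, 0.25]
tcp_rot: [-0.02, -3.139, -0.001]
wrist_force: [-0.1, 0.3, -0.3]
width: 0.549
```

move_arm --deltas '[[[0, 0, 0], [0, -0.35, 0], -0.1], [[0, 0, 0], [0, -0.35, 0], -0.1], [[0, 0, 0], [0, -0.35, 0], -0.1]]'

```text
time: 2.9
tool_pos: [0.616, 0.0069, 0.252]
tcp_rot: [0.016, 3.141, 0.002]
wrist_force: [-0.6, 0.2, -0.1]
width: 0.547
```

```bash
cat >> h.py <<'E'
TOP={'blue':.032,'yellow':.058,'red':.082,'green':.104}
def packs(im,d,info,cols,ctr=(.616,.007)):
    P=cloud(d,info)
    for c in cols:
        m=((abs(P[...,2]-TOP[c])<.007)&(np.hypot(P[...,0]-ctr[0],P[...,1]-ctr[1])<.09))
        H=cv2.cvtColor(im,cv2.COLOR_RGB2HSV)
        m&=cmask(im,c)|((H[...,1]<60)&(H[...,2]>120))
        m=cv2.morphologyEx(m.astype(np.uint8),cv2.MORPH_OPEN,np.ones((3,3)))
        if not m.any(): print('none',c); continue
        Q=P[m>0]; print('pack',c,m.sum(),*rect(Q),'z',np.median(Q[:,2]).round(4))
E
python3 - <<'E'
from h import *
say(); im,d,i=shot('wrist','w2.png'); packs(im,d,i,HUE)
E
```

```text
t 2.9 p [0.616  0.0069 0.252 ] yaw 89.42 tilt 0.09 w 0.547 F [-0.6  0.2 -0.1] q6 -1.59
pack blue 1845 [618.5   6.9] [120.1  60.1] 88.7 z 0.0328
pack yellow 1730 [619.4   6.7] [98.2 48. ] 2.7 z 0.0588
pack red 1717 [616.8   6. ] [74.1 37.7] -89.5 z 0.0828
pack green 537 [622.8   5.7] [34.7 17.3] 10.7 z 0.1051
```

View pics/w2.png

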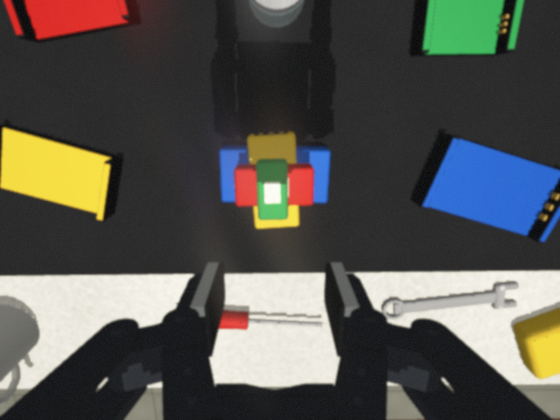

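```bash
sed -i 's/(V>60)/(V>30)/' h.py
python3 - <<'E'
from h import *
im,d,i=shot('wrist'); packs(im,d,i,HUE); decks(im,d,i,['yellow'])
E
```

```text
pack blue 1847 [618.5   6.9] [120.2  59.9] 88.7 z 0.0328
pack yellow 1713 [619.2   6.3] [98.1 47.9] 3.5 z 0.0588
pack red 1729 [616.6   5.8] [74.1 37.7] -89.6 z 0.0828
pack green 522 [622.8   6.5] [32.7 18.7] 1.0 z 0.1052
deck yellow 6207 [ 50. 169.] [ 613.9 -244.8] [116.6  71.6] 73.1 z 0.0168
```

move_arm --deltas '[[[0, 0, 0.01], [0, 0, -0.6], -0.2], [[0, 0, 0.01], [0, -0.01, -0.9], -0.2], [[0, 0, 0.01], [0, -0.01, -0.9], -0.2]]'

```text
time: 3.38
tool_pos: [0.6133, 0.0047, 0.1579]
tcp_rot: [0.008, -3.135, -0.001]
wrist_force: [-0.5, -0.9, -0.3]
width: 0.602
```

Run:
```python
from h import *
say(); im,d,i=shot('wrist','w3.png'); packs(im,d,i,['green','red'])
```

```text
t 3.38 p [0.6133 0.0047 0.1579] yaw 90.29 tilt 0.4 w 0.602 F [-0.5 -0.9 -0.3] q6 -1.61
pack green 1624 [624.    4.6] [36.6 25.4] -0.8 z 0.1051
pack red 3163 [616.4   6.2] [75.6 37.4] 90.0 z 0.0829
```

move_arm --deltas '[[[0, 0, 0], [0, 0, -0.5], -0.2], [[0, 0, 0], [0, 0, -0.7], -0.2], [[0, 0, 0], [0, 0, -0.73], -0.2], [[0, 0, 0], [0, 0, -0.73], -0.2]]'

```text
time: 3.92
tool_pos: [0.6173, 0.0036, 0.0899]
tcp_rot: [-0.007, 3.139, -0.0]
wrist_force: [-0.2, -0.9, -0.2]
width: 0.598
```

Run:
```python
from h import *
say(); im,d,i=shot('wrist','w4.png')
```

```text
t 3.92 p [0.6173 0.0036 0.0899] yaw 90.24 tilt 0.13 w 0.598 F [-0.2 -0.9 -0.2] q6 -1.61
```

View pics/w4.png

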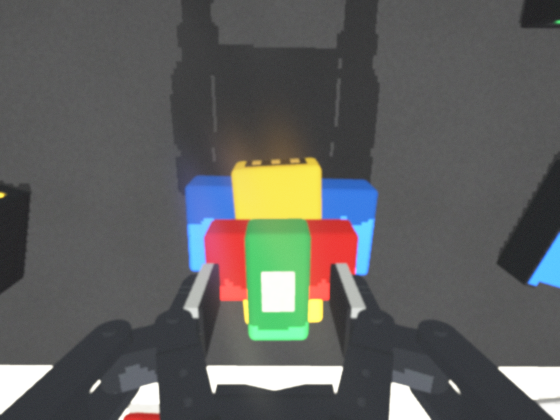

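The fingers straddle the green pack (277,280), with equal gaps to the fingers at 218 and 333. Closing now.

move_arm --deltas '[[[0, 0, 0], [0, 0.01, -0.01], 0.2], [[0, 0, 0], [0, 0.01, -0.01], 0.5], [[0, 0, 0], [0, 0.01, -0.01], 0.7], [[0, 0, 0], [0, 0.01, -0.01], 0.7], [[0, 0, 0], [0, 0.01, -0.01], 0.7]]' --grip_force 35

```text
time: 4.6
tool_pos: [0.6172, 0.0045, 0.0888]
tcp_rot: [-0.006, 3.139, -0.0]
wrist_force: [0.4, 0.7, 5.8]
width: 0.316
```

move_arm --deltas '[[[0, 0, 0], [0, 0, 0.1], 0.7], [[0, 0, 0], [0, 0, 0.4], 0.7], [[0, 0, 0], [0, 0, 0.8], 0.7], [[0, 0, 0], [0, 0, 0.8], 0.7]]'

```text
time: 5.1
tool_pos: [0.6188, 0.0043, 0.1717]
tcp_rot: [-0.006, 3.134, -0.001]
wrist_force: [1.2, -0.0, -1.0]
width: 0.314
```

```bash
cat >> h.py <<'E'
def held(im,d,info,c,dims):
    s,p,yaw,_=pose(); P=cloud(d,info)
    H=cv2.cvtColor(im,cv2.COLOR_RGB2HSV)
    m=(cmask(im,c)|((H[...,1]<60)&(H[...,2]>120)))&(np.hypot(P[...,0]-p[0],P[...,1]-p[1])<.085)&(P[...,2]>p[2]-.03)
    m[:, :]&=True
    z=np.percentile(P[cmask(im,c)&m][:,2],60)
    m=m&(abs(P[...,2]-z)<.005)
    m=cv2.morphologyEx(m.astype(np.uint8),cv2.MORPH_OPEN,np.ones((3,3)))
    k,l,st,ce=cv2.connectedComponentsWithStats(m); j=1+np.argmax(st[1:,4]); Q=P[l==j]
    c_,s_,a=rect(Q); print('held',c,c_,s_,a,'topz-tcp',(z-p[2]).round(4),'off mm',(c_-p[:2]*1000).round(1))
    # along-length extent, tool x axis
    x=np.array([-np.sin(np.radians(yaw)),np.cos(np.radians(yaw))]); e=(Q[:,:2]-p[:2])@x*1000
    print('   extents along tool x mm',np.percentile(e,[.5,99.5]).round(1))
E
python3 - <<'E'
from h import *
say(); im,d,i=shot('wrist','w5.png'); held(im,d,i,'green',(54,28)); packs(im,d,i,['red','yellow'])
E
```

```text
t 5.1 p [0.6188 0.0043 0.1717] yaw 90.23 tilt 0.44 w 0.314 F [ 1.2 -0.  -1. ] q6 -1.61
held green [616.6   3.5] [53.2 27.5] -0.2 topz-tcp 0.0186 off mm [-0.6 -0.9]
   extents along tool x mm [-25.   26.4]
pack red 4054 [616.7   6.1] [75.5 37.5] -89.9 z 0.0829
pack yellow 2336 [584.2   4.3] [47.4 29.5] -89.8 z 0.0588
```

View pics/w5.png

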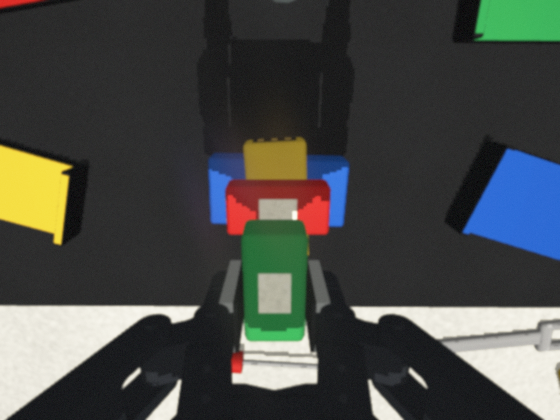

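Green is held level and centred, and red is unmoved (616.7, 6.1). Moving to the green cradle.

move_arm --deltas '[[[0, 0, -0.1], [-0.3, 0.3, 0], 0.7], [[0, 0, -0.2], [-0.6, 0.7, 0], 0.7], [[0, 0, -0.3], [-0.75, 0.96, 0], 0.7], [[0, 0, -0.4], [-0.75, 0.96, 0], 0.7], [[0, 0, -0.5], [-0.75, 0.96, 0], 0.7]]'

```text
time: 5.78
tool_pos: [0.5391, 0.1008, 0.1652]
tcp_rot: [-1.201, -2.9, 0.003]
wrist_force: [0.5, -0.6, -0.9]
width: 0.32
```

move_arm --deltas '[[[0, 0, -0.1], [-0.3, 0.3, 0], 0.7], [[0, 0, -0.2], [-0.6, 0.7, -0.2], 0.7], [[0, 0, -0.3], [-0.73, 0.96, -0.5], 0.7], [[0, 0, -0.4], [-0.73, 0.96, -0.7], 0.7], [[0, 0, -0.5], [-0.73, 0.96, -0.7], 0.7], [[0, 0, -0.512], [-0.73, 0.96, -0.7], 0.7], [[0, 0, -0.512], [-0.73, 0.96, -0.7], 0.7]]'

```text
time: 6.65
tool_pos: [0.4676, 0.1963, 0.0967]
tcp_rot: [-2.235, -2.207, 0.002]
wrist_force: [0.1, -0.2, -0.9]
width: 0.317
```

Run:
```python
from h import *
say(); im,d,i=shot('wrist','w6.png'); held(im,d,i,'green',(54,28)); decks(im,d,i,['green'])
```

```text
t 6.65 p [0.4676 0.1963 0.0967] yaw -0.73 tilt 0.06 w 0.317 F [ 0.1 -0.2 -0.9] q6 0.36
held green [468.1 197.7] [53.8 28. ] 89.5 topz-tcp 0.0157 off mm [0.2 1.4]
   extents along tool x mm [-24.6  28. ]
deck green 3710 [281. 199.] [470.7 196.4] [65.6 52.3] 89.2 z 0.0169
```

View pics/w6.png

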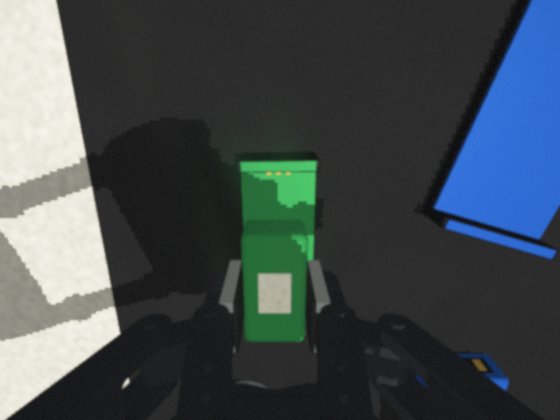

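move_arm --deltas '[[[0, 0, -0.003], [0.027, -0.014, -0.2], 0.7], [[0, 0, -0.003], [0.027, -0.014, -0.5], 0.7], [[0, 0, -0.003], [0.027, -0.014, -0.68], 0.7], [[0, 0, -0.003], [0.027, -0.014, -0.7], 0.7], [[0, 0, -0.003], [0.027, -0.014, -0.7], 0.7]]'

```text
time: 7.32
tool_pos: [0.4713, 0.1952, 0.0278]
tcp_rot: [2.242, 2.2, 0.001]
wrist_force: [-0.2, 0.5, -0.7]
width: 0.32
```

move_arm --deltas '[[[0, 0, 0], [0, 0, -0.01], 0.7], [[0, 0, 0], [0, 0, -0.02], 0.7]]'

```text
time: 7.58
tool_pos: [0.4715, 0.1954, 0.0262]
tcp_rot: [2.242, 2.199, 0.003]
wrist_force: [0.4, -0.3, -0.5]
width: 0.317
```

move_arm --deltas '[[[0, 0, 0], [0, 0, -0.01], 0.7], [[0, 0, 0], [0, 0, -0.01], 0.7]]'

```text
time: 7.82
tool_pos: [0.4707, 0.1951, 0.0244]
tcp_rot: [2.243, 2.2, 0.0]
wrist_force: [-0.7, -0.4, -0.6]
width: 0.317
```

Run:
```python
from h import *
say()
```

```text
t 7.83 p [0.4707 0.1951 0.0244] yaw -1.11 tilt 0.01 w 0.317 F [-0.7 -0.4 -0.6] q6 0.36
```

move_arm --deltas '[[[0, 0, 0], [0, 0, -0.01], 0.7], [[0, 0, 0], [0, 0, -0.01], 0.7]]'

```text
time: 8.07
tool_pos: [0.4706, 0.195, 0.0231]
tcp_rot: [-2.243, -2.2, 0.0]
wrist_force: [0.8, -0.4, -0.4]
width: 0.319
```

move_arm --deltas '[[[0, 0, 0], [0, 0, -0.01], 0.7], [[0, 0, 0], [0, 0, -0.01], 0.7]]'

```text
time: 8.32
tool_pos: [0.4708, 0.1951, 0.0228]
tcp_rot: [-2.243, -2.2, 0.0]
wrist_force: [-1.6, -1.0, 4.7]
width: 0.316
```

move_arm --deltas '[[[0, 0, 0], [0, 0, -0.01], 0.7], [[0, 0, 0], [0, 0, -0.01], 0.7]]'

```text
time: 8.57
tool_pos: [0.4708, 0.1951, 0.0228]
tcp_rot: [-2.243, -2.2, 0.001]
wrist_force: [-4.6, -2.6, 13.2]
width: 0.312
```

Contact is at TCP z 0.0228, as predicted. Relax, open and rise.

move_arm --deltas '[[[0, 0, 0], [0, 0, 0.014], 0.7], [[0, 0, 0], [0, 0, 0.014], 0.2], [[0, 0, 0], [0, 0, 0.014], 0], [[0, 0, 0], [0, 0, 0.014], -0.2], [[0, 0, 0], [0, 0, 0.014], -0.2]]'

```text
time: 9.2
tool_pos: [0.4707, 0.1951, 0.0225]
tcp_rot: [-2.243, -2.2, 0.0]
wrist_force: [0.2, -0.9, 0.4]
width: 0.601
```

move_arm --deltas '[[[0, 0, 0], [0, 0, 0.2], -0.2], [[0, 0, 0], [0, 0, 0.7], -0.2], [[0, 0, 0], [0, 0, 1], -0.2], [[0, 0, 0], [0, 0, 1], -0.2]]'

```text
time: 9.7
tool_pos: [0.4733, 0.196, 0.1259]
tcp_rot: [2.241, 2.198, 0.01]
wrist_force: [0.8, 0.7, 0.3]
width: 0.601
```

move_arm --deltas '[[[0, 0, 0], [0.4, -0.5, 0.6], -0.2], [[0, 0, 0], [0.4, -0.5, 0.6], -0.2], [[0, 0, 0], [0.4, -0.5, 0.6], -0.2]]'

```text
time: 10.07
tool_pos: [0.5119, 0.1446, 0.1831]
tcp_rot: [2.245, 2.197, 0.003]
wrist_force: [0.0, -0.2, -0.4]
width: 0.603
```

```bash
cat >> h.py <<'E'
def seated(im,d,info,c,ctr,z):
    P=cloud(d,info); H=cv2.cvtColor(im,cv2.COLOR_RGB2HSV)
    m=(cmask(im,c)|((H[...,1]<60)&(H[...,2]>120)))&(np.hypot(P[...,0]-ctr[0],P[...,1]-ctr[1])<.09)&(abs(P[...,2]-z)<.004)
    m=cv2.morphologyEx(m.astype(np.uint8),cv2.MORPH_OPEN,np.ones((3,3)))
    k,l,st,ce=cv2.connectedComponentsWithStats(m); j=1+np.argmax(st[1:,4]); Q=P[l==j]
    print('seated',c,ce[j].round(),*rect(Q),'z',np.median(Q[:,2]).round(4),'zspread',np.std(Q[:,2]).round(4))
E
python3 - <<'E'
from h import *
say(); im,d,i=shot('wrist','w7.png'); seated(im,d,i,'green',(.4706,.196),.0388); packs(im,d,i,['red','yellow','blue'])
E
```

```text
t 10.07 p [0.5119 0.1446 0.1831] yaw -1.26 tilt 0.1 w 0.603 F [ 0.  -0.2 -0.4] q6 0.25
seated green [227. 120.] [471.9 200.8] [44.2 28. ] 89.3 z 0.0387 zspread 0.001
pack red 363 [625.4   8.4] [75.6 23.4] -85.1 z 0.0822
pack yellow 319 [618.   11.5] [106.3  18.5] 23.8 z 0.0579
pack blue 1808 [619.8  48.5] [59.7 38.3] -0.8 z 0.0327
```

View pics/w7.png

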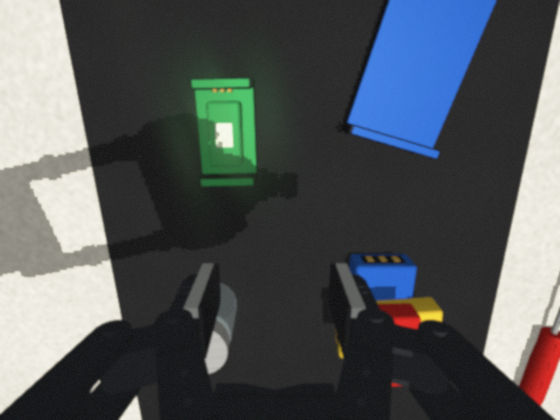

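Green lies in its cradle between the end walls (225,133), label up. Now red.

move_arm --deltas '[[[0, 0, 0.013], [0.5, -0.6, 0], -0.4], [[0, 0, 0.013], [0.9, -1, 0], -0.4], [[0, 0, 0.013], [0.9, -1, 0], -0.4]]'

```text
time: 10.5
tool_pos: [0.6009, 0.0435, 0.1799]
tcp_rot: [-2.222, -2.218, 0.004]
wrist_force: [-0.5, 1.2, 0.5]
width: 0.703
```

move_arm --deltas '[[[0, 0, 0], [0.15, -0.38, -0.2], -0.4], [[0, 0, 0], [0.15, -0.38, -0.2], -0.4], [[0, 0, 0], [0.15, -0.38, -0.2], -0.4], [[0, 0, 0], [0.15, -0.38, -0.2], -0.4]]'

```text
time: 11.0
tool_pos: [0.6151, 0.0085, 0.1626]
tcp_rot: [-2.218, -2.223, -0.0]
wrist_force: [-0.3, -0.4, -0.1]
width: 0.699
```

Run:
```python
from h import *
say(); im,d,i=shot('wrist','w8.png'); packs(im,d,i,['red','yellow','blue'])
```

```text
t 11.0 p [0.6151 0.0085 0.1626] yaw 0.13 tilt 0.04 w 0.699 F [-0.3 -0.4 -0.1] q6 -0.03
pack red 4969 [617.4   6.7] [76.1 36.8] -89.6 z 0.0829
pack yellow 4175 [620.1   6.8] [98.1 47.8] 3.2 z 0.0588
pack blue 3020 [619.3   7.4] [119.5  59.8] 88.7 z 0.0328
```

move_arm --deltas '[[[0, 0, 0.003], [0.02, -0.018, -0.3], -0.4], [[0, 0, 0.003], [0.02, -0.018, -0.7], -0.4], [[0, 0, 0.003], [0.02, -0.018, -0.95], -0.4], [[0, 0, 0.003], [0.02, -0.018, -0.98], -0.4], [[0, 0, 0.003], [0.02, -0.018, -0.98], -0.4]]'

```text
time: 11.68
tool_pos: [0.6184, 0.0057, 0.0657]
tcp_rot: [2.214, 2.228, 0.002]
wrist_force: [0.6, -0.6, 0.6]
width: 0.7
```

move_arm --deltas '[[[0, 0, 0], [0, 0, 0], 0], [[0, 0, 0], [0, 0, 0], 0.4], [[0, 0, 0], [0, 0, 0], 0.5], [[0, 0, 0], [0, 0, 0], 0.5], [[0, 0, 0], [0, 0, 0], 0.5]]' --grip_force 40

```text
time: 12.3
tool_pos: [0.6193, 0.0053, 0.0668]
tcp_rot: [2.214, 2.226, 0.004]
wrist_force: [-0.0, 1.3, 5.8]
width: 0.433
```

Run:
```python
from h import *
say()
```

```text
t 12.3 p [0.6193 0.0053 0.0668] yaw 0.32 tilt 0.19 w 0.433 F [-0.   1.3  5.8] q6 -0.04
```

move_arm --deltas '[[[0, 0, 0], [0, 0, 0.1], 0.5], [[0, 0, 0], [0, 0, 0.4], 0.5], [[0, 0, 0], [0, 0, 0.8], 0.5], [[0, 0, 0], [0, 0, 0.8], 0.5]]'

```text
time: 12.8
tool_pos: [0.6208, 0.0051, 0.1492]
tcp_rot: [2.211, 2.223, 0.009]
wrist_force: [0.2, -0.0, -1.8]
width: 0.432
```

move_arm --deltas '[[[0, 0, 0], [-0.3, -0.3, 0], 0.5], [[0, 0, 0.04], [-0.7, -0.7, 0], 0.5], [[0, 0, 0.04], [-0.9, -0.98, 0], 0.5], [[0, 0, 0.04], [-0.9, -0.98, 0], 0.5]]'

```text
time: 13.3
tool_pos: [0.5251, -0.094, 0.143]
tcp_rot: [-2.146, -2.291, 0.003]
wrist_force: [-0.2, -0.2, -2.4]
width: 0.433
```

move_arm --deltas '[[[0, 0, 0], [-0.3, -0.3, 0], 0.5], [[0, 0, 0.04], [-0.6, -0.7, -0.2], 0.5], [[0, 0, 0.045], [-0.87, -0.98, -0.4], 0.5], [[0, 0, 0.045], [-0.87, -0.98, -0.4], 0.5], [[0, 0, 0.045], [-0.87, -0.98, -0.4], 0.5]]'

```text
time: 13.92
tool_pos: [0.4414, -0.1903, 0.1045]
tcp_rot: [-2.062, -2.37, -0.001]
wrist_force: [0.3, 0.5, -2.0]
width: 0.435
```

Run:
```python
from h import *
say(); im,d,i=shot('wrist','w9.png'); held(im,d,i,'red',0); decks(im,d,i,['red'])
```

```text
t 13.93 p [ 0.4414 -0.1903  0.1045] yaw 7.95 tilt 0.04 w 0.435 F [ 0.3  0.5 -2. ] q6 -0.6
held red [ 441.5 -189.2] [76.6 38.4] -82.0 topz-tcp 0.0157 off mm [-0.4  1.1]
   extents along tool x mm [-35.8  39. ]
deck red 4026 [273. 172.] [ 436.9 -160.9] [62.1 36.4] 9.5 z 0.017
```

View pics/w9.png

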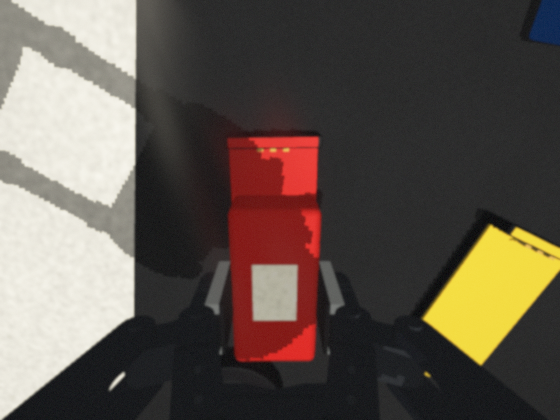

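```bash
cat >> h.py <<'E'
def walls(im,d,info,c,ctr,r=.1):
    P=cloud(d,info)
    m=cmask(im,c)&(np.hypot(P[...,0]-ctr[0],P[...,1]-ctr[1])<r)&(P[...,2]>.0305)&(P[...,2]<.042)
    k,l,st,ce=cv2.connectedComponentsWithStats(m.astype(np.uint8),connectivity=8)
    for j in range(1,k):
        if st[j,4]>12: Q=P[l==j]; print(' wall',c,ce[j].round(),st[j,4],*rect(Q),'z',np.median(Q[:,2]).round(4))
E
python3 - <<'E'
from h import *
im,d,i=shot('wrist'); walls(im,d,i,'red',(.44,-.19),.075)
f=np.load('top0.npz')
for c,q in [('red',(.44,-.19)),('yellow',(.614,-.243)),('blue',(.637,.257)),('green',(.4706,.196))]: print(c); walls(f['im'],f['d'],f,c,q)
f=np.load('side0.npz'); print('side')
for c,q in [('red',(.44,-.19)),('green',(.4706,.196))]: print(c); walls(f['im'],f['d'],f,c,q)
E
```

```text
wall red [272. 141.] 1189 [ 432.8 -136.7] [57.6  8.3] 8.5 z 0.0353
red
 wall red [413. 203.] 86 [ 448.2 -238.8] [57.4  9.1] 8.2 z 0.0347
 wall red [371. 208.] 91 [ 431.7 -136.9] [59.1  9.7] 8.0 z 0.0345
yellow
 wall yellow [391. 127.] 97 [ 632.1 -182.8] [70.2  9.4] -16.7 z 0.0343
 wall yellow [439. 143.] 98 [ 595.  -302.6] [71.6  8.8] -17.0 z 0.0353
blue
 wall blue [184. 111.] 98 [660.2 326.6] [81.7  9. ] -16.5 z 0.0348
 wall blue [241. 130.] 109 [615.8 185.9] [82.7  8.5] -16.6 z 0.0344
green
 wall green [218. 188.] 49 [469.7 237.1] [44.6  7.8] 1.5 z 0.0345
 wall green [251. 188.] 59 [470.5 154.5] [41.5  7.5] 1.9 z 0.0351
side
red
 wall red [310. 263.] 50 [ 431.4 -135.6] [58.4 11.3] 12.7 z 0.0361
 wall red [332. 289.] 65 [ 446.2 -238.7] [60.4  9.1] 7.5 z 0.0358
green
 wall green [280. 187.] 16 [470.6 237.9] [43.8 10.9] 8.6 z 0.0364
 wall green [287. 200.] 21 [467.1 156.8] [50.5  8.4] 1.3 z 0.0366
```

Deck centre from the walls in both cameras is (440.3, -188.1). The held pack is about 1 mm off, so I correct that and lower.

move_arm --deltas '[[[0, 0, 0.006], [-0.008, 0.011, -0.3], 0.5], [[0, 0, 0.006], [-0.008, 0.011, -0.6], 0.5], [[0, 0, 0.006], [-0.008, 0.011, -0.74], 0.5], [[0, 0, 0.006], [-0.008, 0.011, -0.76], 0.5], [[0, 0, 0.006], [-0.008, 0.011, -0.76], 0.5]]'

```text
time: 14.65
tool_pos: [0.441, -0.1898, 0.0296]
tcp_rot: [2.049, 2.379, 0.001]
wrist_force: [-0.2, 0.1, -1.9]
width: 0.433
```

move_arm --deltas '[[[0, 0, 0], [0, 0, -0.01], 0.5], [[0, 0, 0], [0, 0, -0.02], 0.5], [[0, 0, 0], [0, 0, -0.02], 0.5]]'

```text
time: 15.02
tool_pos: [0.4401, -0.1897, 0.027]
tcp_rot: [2.05, 2.38, 0.0]
wrist_force: [-0.4, -0.1, -1.4]
width: 0.434
```

move_arm --deltas '[[[0, 0, 0], [0, 0, -0.01], 0.5], [[0, 0, 0], [0, 0, -0.01], 0.5]]'

```text
time: 15.28
tool_pos: [0.4398, -0.1896, 0.0256]
tcp_rot: [-2.05, -2.38, 0.0]
wrist_force: [0.2, -0.4, -1.1]
width: 0.434
```

move_arm --deltas '[[[0, 0, 0], [0, 0, -0.01], 0.5], [[0, 0, 0], [0, 0, -0.01], 0.5]]'

```text
time: 15.52
tool_pos: [0.44, -0.1897, 0.0249]
tcp_rot: [2.05, 2.38, 0.0]
wrist_force: [-1.4, -0.6, 1.3]
width: 0.432
```

Touched down with the load going onto the deck. One more millimetre, then release.

move_arm --deltas '[[[0, 0, 0], [0, 0, -0.006], 0.5], [[0, 0, 0], [0, 0, -0.006], 0.3], [[0, 0, 0], [0, 0, 0], 0], [[0, 0, 0], [0, 0, 0], -0.3], [[0, 0, 0], [0, 0, 0], -0.4], [[0, 0, 0], [0, 0, 0], -0.4]]'

```text
time: 16.27
tool_pos: [0.4399, -0.1896, 0.0246]
tcp_rot: [-2.05, -2.38, 0.0]
wrist_force: [-0.5, 0.3, -0.2]
width: 0.698
```

move_arm --deltas '[[[0, 0, 0], [0, 0, 0.2], -0.4], [[0, 0, 0], [0, 0, 0.7], -0.4], [[0, 0, 0], [0, 0, 1], -0.4], [[0, 0, 0], [0, 0, 1], -0.4]]'

```text
time: 16.77
tool_pos: [0.4423, -0.1908, 0.1278]
tcp_rot: [2.046, 2.375, 0.003]
wrist_force: [0.3, 0.3, 0.0]
width: 0.704
```

move_arm --deltas '[[[0, 0, -0.1], [0.4, 0.5, 0.6], -0.4], [[0, 0, -0.2], [0.4, 0.5, 0.6], -0.4], [[0, 0, -0.3], [0.4, 0.5, 0.6], -0.4], [[0, 0, -0.3], [0.4, 0.5, 0.6], -0.4]]'

```text
time: 17.27
tool_pos: [0.4793, -0.1391, 0.1833]
tcp_rot: [-2.546, -1.838, 0.002]
wrist_force: [0.2, 0.4, 0.6]
width: 0.701
```

Run:
```python
from h import *
say(); im,d,i=shot('wrist','w10.png'); seated(im,d,i,'red',(.440,-.188),.041); walls(im,d,i,'red',(.44,-.188))
```

```text
t 17.27 p [ 0.4793 -0.1391  0.1833] yaw -18.35 tilt 0.13 w 0.701 F [0.2 0.4 0.6] q6 -0.01
seated red [251. 251.] [ 440.5 -188.1] [75.8 38.5] -81.5 z 0.0409 zspread 0.0009
 wall red [226. 204.] 513 [ 434.  -136.4] [60.5  8.2] 9.0 z 0.0353
 wall red [251. 249.] 2436 [ 440.5 -188.1] [75.9 38.5] -81.5 z 0.0407
 wall red [277. 293.] 414 [ 448.5 -239.1] [59.1  8.5] 8.9 z 0.0352
```

View pics/w10.png

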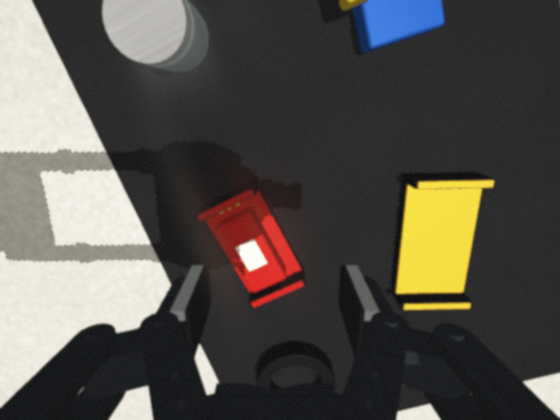

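Red is seated: pack (440.5, -188.1) against wall midpoint (441.2, -187.8), aligned within 0.5°. Now yellow.

move_arm --deltas '[[[0, 0, -0.1], [0.3, 0.3, 0], -0.7], [[0, 0, -0.2], [0.6, 0.6, 0], -0.7], [[0, 0, -0.3], [0.7, 0.75, 0], -0.7], [[0, 0, -0.4], [0.7, 0.75, 0], -0.7]]'

```text
time: 17.82
tool_pos: [0.5499, -0.0636, 0.1831]
tcp_rot: [-2.991, -0.956, 0.003]
wrist_force: [0.3, -0.5, -0.4]
width: 0.851
```

move_arm --deltas '[[[0, 0, -0.1], [0.3, 0.3, 0], -0.7], [[0, 0, -0.2], [0.6, 0.6, -0.2], -0.7], [[0, 0, -0.3], [0.7, 0.7, -0.4], -0.7], [[0, 0, -0.36], [0.7, 0.7, -0.4], -0.7], [[0, 0, -0.362], [0.7, 0.7, -0.4], -0.7]]'

```text
time: 18.45
tool_pos: [0.6189, 0.0053, 0.1428]
tcp_rot: [-3.14, -0.085, 0.005]
wrist_force: [-0.3, 0.6, -0.1]
width: 0.849
```

Run:
```python
from h import *
say(); im,d,i=shot('wrist','w11.png'); packs(im,d,i,['yellow','blue'])
```

```text
t 18.45 p [0.6189 0.0053 0.1428] yaw -86.91 tilt 0.18 w 0.849 F [-0.3  0.6 -0.1] q6 1.49
pack yellow 8218 [620.6   6.1] [98.  47.8] 3.3 z 0.059
pack blue 5766 [619.8   6.1] [119.5  59.6] 88.7 z 0.0329
```

move_arm --deltas '[[[0, 0, 0], [0.015, 0.008, -0.3], -0.7], [[0, 0, 0], [0.015, 0.008, -0.7], -0.7], [[0, 0, 0], [0.015, 0.008, -0.95], -0.7], [[0, 0, 0], [0.015, 0.008, -1], -0.7], [[0, 0, 0], [0.015, 0.008, -1], -0.7]]'

```text
time: 19.12
tool_pos: [0.6217, 0.0059, 0.0452]
tcp_rot: [-3.141, -0.081, -0.001]
wrist_force: [-0.6, 0.0, -0.2]
width: 0.845
```

move_arm --deltas '[[[0, 0, 0], [0, 0, -0.03], -0.3], [[0, 0, 0], [0, 0, -0.03], 0], [[0, 0, 0], [0, 0, -0.03], 0.3], [[0, 0, 0], [0, 0, -0.03], 0.3], [[0, 0, 0], [0, 0, -0.03], 0.3]]' --grip_force 50

```text
time: 19.75
tool_pos: [0.6228, 0.0061, 0.0433]
tcp_rot: [3.14, 0.081, 0.005]
wrist_force: [-0.3, -0.7, 6.1]
width: 0.545
```

move_arm --deltas '[[[0, 0, 0], [0, 0, 0.1], 0.3], [[0, 0, 0], [0, 0, 0.4], 0.3], [[0, 0, 0], [0, 0, 0.8], 0.3], [[0, 0, 0], [0, 0, 0.8], 0.3]]'

```text
time: 20.25
tool_pos: [0.6242, 0.0061, 0.1256]
tcp_rot: [3.14, 0.081, 0.011]
wrist_force: [1.4, -0.4, -1.6]
width: 0.549
```

Run:
```python
from h import *
say(); im,d,i=shot('wrist','w12.png'); held(im,d,i,'yellow',0); packs(im,d,i,['blue'])
```

```text
t 20.25 p [0.6242 0.0061 0.1256] yaw -87.06 tilt 0.41 w 0.549 F [ 1.4 -0.4 -1.6] q6 1.49
held yellow [622.5   5.4] [97.4 48.3] 2.9 topz-tcp 0.0181 off mm [ 0.1 -0.8]
   extents along tool x mm [-46.8  48.3]
pack blue 2780 [619.8   6.2] [120.4  60. ] 88.5 z 0.0328
```

move_arm --deltas '[[[0, 0, 0.08], [0, -0.4, 0], 0.3], [[0, 0, 0.16], [0, -0.8, 0], 0.3], [[0, 0, 0.26], [-0.02, -0.98, 0], 0.3], [[0, 0, 0.26], [-0.02, -0.98, 0], 0.3]]'

```text
time: 20.8
tool_pos: [0.6174, -0.0928, 0.119]
tcp_rot: [-3.059, -0.71, 0.006]
wrist_force: [-0.1, 1.5, -1.9]
width: 0.544
```

move_arm --deltas '[[[0, 0, 0.08], [0, -0.4, 0], 0.3], [[0, 0, 0.16], [-0.02, -0.8, 0], 0.3], [[0, 0, 0.26], [-0.04, -0.98, -0.1], 0.3], [[0, 0, 0.26], [-0.04, -0.98, -0.1], 0.3]]'

```text
time: 21.3
tool_pos: [0.6137, -0.1894, 0.1092]
tcp_rot: [-2.85, -1.313, 0.005]
wrist_force: [-0.3, 0.2, -2.0]
width: 0.546
```

move_arm --deltas '[[[0, 0, 0.08], [-0.02, -0.3, 0], 0.3], [[0, 0, 0.16], [-0.02, -0.5, -0.1], 0.3], [[0, 0, 0.255], [-0.02, -0.5, -0.15], 0.3], [[0, 0, 0.255], [-0.02, -0.5, -0.15], 0.3], [[0, 0, 0.255], [-0.02, -0.5, -0.15], 0.3]]'

```text
time: 21.92
tool_pos: [0.6136, -0.2385, 0.0966]
tcp_rot: [-2.533, -1.857, 0.0]
wrist_force: [0.5, 0.5, -2.3]
width: 0.55
```

Run:
```python
from h import *
say(); im,d,i=shot('wrist','w13.png'); held(im,d,i,'yellow',0); walls(im,d,i,'yellow',(.614,-.243)); decks(im,d,i,['yellow'])
```

```text
t 21.93 p [ 0.6136 -0.2385  0.0966] yaw -17.49 tilt 0.04 w 0.55 F [ 0.5  0.5 -2.3] q6 -0.1
held yellow [ 613.4 -241.2] [98.  48.2] 72.5 topz-tcp 0.0154 off mm [-0.3 -2.4]
   extents along tool x mm [-49.1  46.1]
 wall yellow [278. 135.] 1529 [ 633.5 -182.4] [68.3  8. ] -17.6 z 0.0353
deck yellow 3890 [278. 160.] [ 628.1 -202.7] [72.1 29.4] -17.9 z 0.017
```

View pics/w13.png

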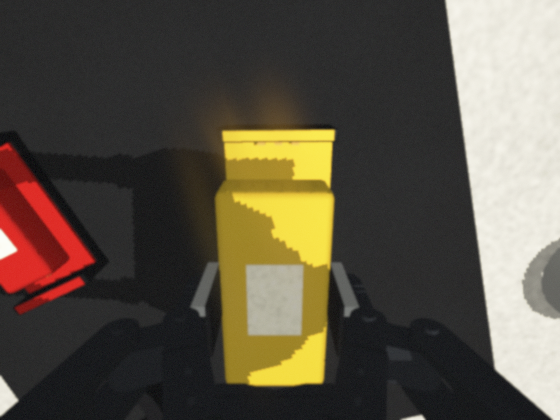

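The held yellow pack (275,285) is nearly over its deck, about 2 mm off. I correct that and lower.

move_arm --deltas '[[[0, 0, 0], [0.013, -0.015, -0.2], 0.3], [[0, 0, 0], [0.013, -0.015, -0.5], 0.3], [[0, 0, 0], [0.013, -0.015, -0.64], 0.3], [[0, 0, 0], [0.013, -0.015, -0.66], 0.3], [[0, 0, 0], [0.013, -0.015, -0.66], 0.3]]'

```text
time: 22.6
tool_pos: [0.6152, -0.2415, 0.031]
tcp_rot: [2.53, 1.861, 0.001]
wrist_force: [0.3, 0.5, -2.1]
width: 0.551
```

move_arm --deltas '[[[0, 0, 0], [0, 0, -0.01], 0.3], [[0, 0, 0], [0, 0, -0.02], 0.3], [[0, 0, 0], [0, 0, -0.02], 0.3]]'

```text
time: 22.98
tool_pos: [0.6149, -0.2414, 0.0291]
tcp_rot: [2.53, 1.861, 0.0]
wrist_force: [-0.0, -0.2, -2.2]
width: 0.547
```

move_arm --deltas '[[[0, 0, 0], [0, 0, -0.01], 0.3], [[0, 0, 0], [0, 0, -0.01], 0.3]]'

```text
time: 23.22
tool_pos: [0.6147, -0.2413, 0.0276]
tcp_rot: [-2.53, -1.862, 0.0]
wrist_force: [1.0, 0.1, -2.7]
width: 0.55
```

move_arm --deltas '[[[0, 0, 0], [0, 0, -0.008], 0.3], [[0, 0, 0], [0, 0, -0.008], 0.3]]'

```text
time: 23.48
tool_pos: [0.6147, -0.2413, 0.0274]
tcp_rot: [-2.531, -1.862, 0.0]
wrist_force: [-1.9, 0.9, 2.5]
width: 0.545
```

move_arm --deltas '[[[0, 0, 0], [0, 0, 0.03], 0.3], [[0, 0, 0], [0.003, 0.011, 0.03], 0.3], [[0, 0, 0], [0.003, 0.011, 0.02], 0.3], [[0, 0, 0], [0.003, 0.011, 0.01], 0.3], [[0, 0, 0], [0.003, 0.011, 0], 0.3], [[0, 0, 0], [0.003, 0.011, 0], 0.3]]'

```text
time: 24.22
tool_pos: [0.6149, -0.2402, 0.0274]
tcp_rot: [-2.53, -1.862, 0.0]
wrist_force: [-3.0, 1.7, 2.9]
width: 0.549
```

move_arm --deltas '[[[0, 0, 0], [0, 0, -0.004], 0.3], [[0, 0, 0], [0, 0, -0.004], 0.1], [[0, 0, 0], [0, 0, 0], -0.2], [[0, 0, 0], [0, 0, 0], -0.5], [[0, 0, 0], [0, 0, 0], -0.7], [[0, 0, 0], [0, 0, 0], -0.7]]'

```text
time: 24.98
tool_pos: [0.6151, -0.2403, 0.0267]
tcp_rot: [2.53, 1.862, -0.0]
wrist_force: [0.8, -0.4, -0.2]
width: 0.846
```

move_arm --deltas '[[[0, 0, 0], [0, 0, 0.2], -0.7], [[0, 0, 0], [0, 0, 0.7], -0.7], [[0, 0, 0], [0, 0, 1], -0.7], [[0, 0, 0], [0, 0, 1], -0.7]]'

```text
time: 25.48
tool_pos: [0.6182, -0.2416, 0.1326]
tcp_rot: [2.524, 1.857, 0.007]
wrist_force: [0.5, -0.5, -0.2]
width: 0.85
```

move_arm --deltas '[[[0, 0, 0.1], [0, 0.7, 0.6], -0.7], [[0, 0, 0.19], [0, 0.8, 0.6], -0.9], [[0, 0, 0.19], [0, 0.8, 0.6], -0.9]]'

```text
time: 25.85
tool_pos: [0.6159, -0.1584, 0.1887]
tcp_rot: [2.221, 2.219, 0.003]
wrist_force: [0.7, -1.2, -0.1]
width: 0.948
```

Run:
```python
from h import *
say(); im,d,i=shot('wrist','w14.png'); seated(im,d,i,'yellow',(.614,-.243),.043); walls(im,d,i,'yellow',(.614,-.243))
```

```text
t 25.85 p [ 0.6159 -0.1584  0.1887] yaw -0.06 tilt 0.17 w 0.948 F [ 0.7 -1.2 -0.1] q6 -0.29
seated yellow [273. 272.] [ 614.8 -242.8] [98.1 48.1] 72.6 z 0.0428 zspread 0.0008
 wall yellow [291. 214.] 628 [ 633.5 -182.1] [70.2  8.3] -17.3 z 0.0351
 wall yellow [271. 245.] 455 [ 599.8 -228.1] [105.3  41.5] 46.7 z 0.0395
 wall yellow [255. 322.] 444 [ 597.3 -302.1] [68.9  8.5] -18.1 z 0.0351
```

Yellow is seated: pack (614.8, -242.8) against wall midpoint (615.4, -242.1). Now blue.

move_arm --deltas '[[[0, 0, 0], [0.01, 0.4, 0], -0.95], [[0, 0, -0.015], [0.02, 0.8, 0], -0.95], [[0, 0, -0.015], [0.02, 0.9, 0], -0.95]]'

```text
time: 26.28
tool_pos: [0.6159, -0.0693, 0.1848]
tcp_rot: [-2.25, -2.189, 0.003]
wrist_force: [1.1, -0.4, -0.4]
width: 0.973
```

move_arm --deltas '[[[0, 0, 0], [0.01, 0.4, -0.3], -0.95], [[0, 0, 0], [0.02, 0.75, -0.6], -0.95], [[0, 0, 0], [0.02, 0.75, -0.7], -0.95], [[0, 0, 0], [0.02, 0.75, -0.7], -0.95]]'

```text
time: 26.78
tool_pos: [0.618, 0.0035, 0.1151]
tcp_rot: [-2.251, -2.189, 0.005]
wrist_force: [0.2, 0.3, -0.4]
width: 0.977
```

Run:
```python
from h import *
say(); im,d,i=shot('wrist','w15.png'); packs(im,d,i,['blue'])
```

```text
t 26.77 p [0.618  0.0035 0.1151] yaw -1.6 tilt 0.2 w 0.977 F [ 0.2  0.3 -0.4] q6 -0.01
pack blue 13266 [619.3   7.5] [119.2  60.3] 88.8 z 0.033
```

move_arm --deltas '[[[0, 0, 0.004], [0.012, 0.03, -0.3], -0.95], [[0, 0, 0.004], [0.012, 0.03, -0.7], -0.95], [[0, 0, 0.004], [0.012, 0.03, -0.95], -0.95], [[0, 0, 0.004], [0.012, 0.03, -0.98], -0.95], [[0, 0, 0.004], [0.012, 0.03, -0.98], -0.95]]'

```text
time: 27.45
tool_pos: [0.6216, 0.0069, 0.0203]
tcp_rot: [2.245, 2.196, 0.002]
wrist_force: [-0.1, -0.5, 0.9]
width: 0.978
```

Run:
```python
from h import *
say(); im,d,i=shot('wrist','w16.png'); packs(im,d,i,['blue'])
```

```text
t 27.45 p [0.6216 0.0069 0.0203] yaw -1.27 tilt 0.13 w 0.978 F [-0.1 -0.5  0.9] q6 -0.01
pack blue 28815 [619.1   7.8] [118.9  60.4] 88.8 z 0.033
```

View pics/w16.png

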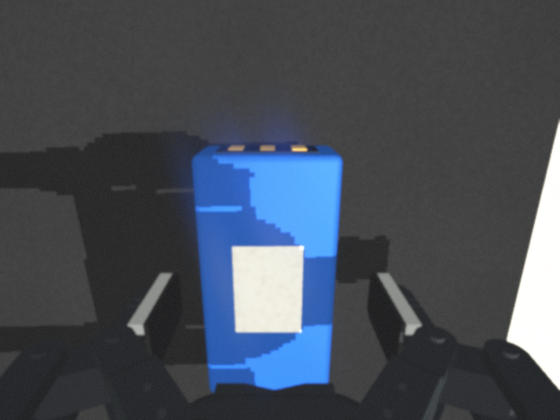

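The fingers straddle the blue pack evenly (sides at 200–335, fingers at 165 and 385). I lower a little and close.

move_arm --deltas '[[[0, 0, 0], [-0.02, 0.005, -0.04], -0.95], [[0, 0, 0], [-0.02, 0.005, -0.06], -0.7], [[0, 0, 0], [-0.02, 0.005, -0.06], -0.4], [[0, 0, 0], [-0.02, 0.005, -0.06], 0], [[0, 0, 0], [-0.02, 0.005, -0.06], 0], [[0, 0, 0], [-0.02, 0.005, -0.06], 0]]' --grip_force 65

```text
time: 28.25
tool_pos: [0.6188, 0.0083, 0.0138]
tcp_rot: [2.244, 2.198, 0.001]
wrist_force: [-1.1, -1.3, 5.7]
width: 0.681
```

move_arm --deltas '[[[0, 0, 0], [0, 0, 0.1], 0], [[0, 0, 0], [0, 0, 0.4], 0], [[0, 0, 0], [0, 0, 0.9], 0], [[0, 0, 0], [0, 0, 0.9], 0]]'

```text
time: 28.75
tool_pos: [0.6218, 0.0082, 0.1074]
tcp_rot: [2.24, 2.194, 0.01]
wrist_force: [0.3, -0.2, -4.5]
width: 0.681
```

Run:
```python
from h import *
say(); im,d,i=shot('wrist','w17.png'); held(im,d,i,'blue',0)
```

```text
t 28.75 p [0.6218 0.0082 0.1074] yaw -1.2 tilt 0.5 w 0.681 F [ 0.3 -0.2 -4.5] q6 -0.01
held blue [622.1  12.6] [108.5  60.6] 88.6 topz-tcp 0.0221 off mm [2.5 4.3]
   extents along tool x mm [-46.3  58.2]
```

move_arm --deltas '[[[0, 0, -0.05], [0, 0.4, 0], 0], [[0, 0, -0.06], [0, 0.8, 0], 0], [[0, 0, -0.06], [0.05, 0.98, 0], 0], [[0, 0, -0.06], [0.05, 0.98, 0], 0]]'

```text
time: 29.3
tool_pos: [0.6221, 0.1072, 0.1007]
tcp_rot: [-2.342, -2.091, 0.005]
wrist_force: [-0.5, 0.6, -5.1]
width: 0.685
```

move_arm --deltas '[[[0, 0, -0.05], [0, 0.4, 0], 0], [[0, 0, -0.06], [0.03, 0.8, 0], 0], [[0, 0, -0.06], [0.06, 0.98, 0], 0], [[0, 0, -0.06], [0.06, 0.98, 0], 0]]'

```text
time: 29.8
tool_pos: [0.6291, 0.2043, 0.102]
tcp_rot: [2.44, 1.979, -0.002]
wrist_force: [-0.1, -0.8, -5.7]
width: 0.682
```

move_arm --deltas '[[[0, 0, -0.05], [0.03, 0.3, 0], 0], [[0, 0, -0.06], [0.06, 0.52, 0], 0], [[0, 0, -0.06], [0.06, 0.52, 0], 0], [[0, 0, -0.06], [0.06, 0.52, 0], 0]]'

```text
time: 30.3
tool_pos: [0.635, 0.2545, 0.1023]
tcp_rot: [2.532, 1.859, -0.003]
wrist_force: [0.8, -0.4, -4.9]
width: 0.685
```

Run:
```python
from h import *
say(); im,d,i=shot('wrist','w18.png'); held(im,d,i,'blue',0); walls(im,d,i,'blue',(.637,.257)); decks(im,d,i,['blue'])
```

```text
t 30.3 p [0.635  0.2545 0.1023] yaw -17.43 tilt 0.11 w 0.685 F [ 0.8 -0.4 -4.9] q6 0.65
held blue [636.8 258.4] [108.9  60.3] 72.5 topz-tcp 0.0191 off mm [1.8 3.9]
   extents along tool x mm [-46.1  58.4]
 wall blue [278. 102.] 1731 [660.3 327.7] [80.1  7.5] -17.5 z 0.0354
deck blue 4923 [278. 130.] [655.3 310.7] [84.1 26.8] -17.3 z 0.017
```

View pics/w18.png

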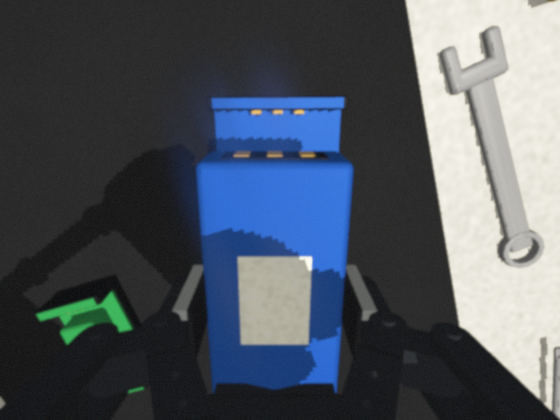

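The held blue pack (275,270) is in line with its cradle and 4–5 mm short lengthwise. I correct that and lower.

move_arm --deltas '[[[0, 0, 0], [0.03, 0.034, -0.2], 0], [[0, 0, 0], [0.03, 0.034, -0.5], 0], [[0, 0, 0], [0.03, 0.034, -0.66], 0], [[0, 0, 0], [0.03, 0.034, -0.68], 0], [[0, 0, 0], [0.03, 0.034, -0.68], 0], [[0, 0, 0], [0.03, 0.034, -0.68], 0]]'

```text
time: 31.1
tool_pos: [0.6395, 0.2601, 0.0364]
tcp_rot: [2.531, 1.859, 0.004]
wrist_force: [0.6, -1.1, -5.3]
width: 0.679
```

Run:
```python
from h import *
say()
```

```text
t 31.1 p [0.6395 0.2601 0.0364] yaw -17.4 tilt 0.16 w 0.679 F [ 0.6 -1.1 -5.3] q6 0.65
```

move_arm --deltas '[[[0, 0, 0], [-0.014, -0.021, -0.02], 0], [[0, 0, 0], [-0.014, -0.021, -0.05], 0], [[0, 0, 0], [-0.014, -0.021, -0.06], 0], [[0, 0, 0], [-0.014, -0.021, -0.06], 0]]'

```text
time: 31.6
tool_pos: [0.6367, 0.2575, 0.0286]
tcp_rot: [-2.532, -1.86, 0.001]
wrist_force: [0.5, -0.8, -4.7]
width: 0.682
```

move_arm --deltas '[[[0, 0, 0], [0, 0, -0.01], 0], [[0, 0, 0], [0, 0, -0.01], 0]]'

```text
time: 31.85
tool_pos: [0.6369, 0.2576, 0.0279]
tcp_rot: [2.532, 1.86, 0.0]
wrist_force: [-0.3, 0.5, -4.7]
width: 0.688
```

move_arm --deltas '[[[0, 0, 0], [0, 0, -0.01], 0], [[0, 0, 0], [0, 0, -0.01], 0]]'

```text
time: 32.1
tool_pos: [0.6369, 0.2577, 0.0278]
tcp_rot: [2.532, 1.86, 0.0]
wrist_force: [-3.0, -0.4, 2.9]
width: 0.679
```

Run:
```python
from h import *
say(); im,d,i=shot('wrist'); held(im,d,i,'blue',0); walls(im,d,i,'blue',(.637,.257))
```

```text
t 32.1 p [0.6369 0.2577 0.0278] yaw -17.4 tilt 0.01 w 0.679 F [-3.  -0.4  2.9] q6 0.65
held blue [638.5 261.1] [109.9  60.6] 72.5 topz-tcp 0.019 off mm [1.6 3.4]
   extents along tool x mm [-46.1  58.3]
 wall blue [276. 116.] 3963 [660.5 327.7] [79.8  7.7] -17.5 z 0.0354
 wall blue [219. 157.] 160 [633.7 319.9] [13.5  1.2] -14.3 z 0.0376
 wall blue [257. 156.] 92 [648.  315.7] [6.9 1. ] -16.5 z 0.0387
 wall blue [290. 156.] 93 [660.7 311.8] [7.3 0.9] -16.9 z 0.0378
 wall blue [335. 157.] 104 [677.5 306.2] [11.3  0.9] -22.0 z 0.037
 wall blue [311. 159.] 13 [668.6 308.9] [4.8 0.3] -19.9 z 0.0411
```

move_arm --deltas '[[[0, 0, 0], [0, 0, -0.003], 0], [[0, 0, 0], [0, 0, -0.003], -0.2], [[0, 0, 0], [0, 0, 0], -0.6], [[0, 0, 0], [0, 0, 0], -0.95], [[0, 0, 0], [0, 0, 0], -0.95], [[0, 0, 0], [0, 0, 0], -0.95]]'

```text
time: 32.9
tool_pos: [0.637, 0.2576, 0.0268]
tcp_rot: [2.532, 1.86, 0.0]
wrist_force: [-0.6, -0.8, -1.1]
width: 0.974
```

move_arm --deltas '[[[0, 0, 0], [0, 0, 0.2], -0.95], [[0, 0, 0], [0, 0, 0.7], -0.95], [[0, 0, 0], [0, 0, 1], -0.95], [[0, 0, 0], [0, 0, 1], -0.95]]'

```text
time: 33.4
tool_pos: [0.6401, 0.2588, 0.1328]
tcp_rot: [2.53, 1.858, 0.014]
wrist_force: [1.0, 0.5, -0.2]
width: 0.972
```

move_arm --deltas '[[[0, 0, 0.2], [-0.5, -0.3, 0.9], -0.95], [[0, 0, 0.4], [-0.9, -0.3, 0.9], -0.95], [[0, 0, 0.6], [-0.9, -0.3, 0.9], -0.95], [[0, 0, 0.8], [-0.9, -0.3, 0.9], -0.95], [[0, 0, 1], [-0.9, -0.3, 0.9], -0.95], [[0, 0, 1], [-0.9, -0.3, 0.9], -0.95], [[0, 0, 1], [-0.9, -0.3, 0.9], -0.95]]'

```text
time: 34.28
tool_pos: [0.5461, 0.2273, 0.2159]
tcp_rot: [-0.862, -3.02, 0.002]
wrist_force: [0.2, -0.3, -0.3]
width: 0.974
```

Run:
```python
from h import *
say(); im,d,i=shot('wrist','w19.png')
for c,q,z in [('blue',(.638,.257),.047),('green',(.4706,.196),.0388)]:
    seated(im,d,i,c,q,z); walls(im,d,i,c,q)
shot('top','top1.png')
```

```text
t 34.27 p [0.5461 0.2273 0.2159] yaw 58.15 tilt 0.11 w 0.974 F [ 0.2 -0.3 -0.3] q6 -0.66
seated blue [347. 243.] [636.3 256.5] [119.9  60.3] 72.7 z 0.0469 zspread 0.0008
 wall blue [416. 223.] 599 [661.1 327.4] [81.   8.2] -17.3 z 0.0352
 wall blue [340. 214.] 490 [608.3 265.2] [117.5   1.9] 72.7 z 0.0363
 wall blue [277. 256.] 535 [616.2 186.8] [83.7  8.2] -17.3 z 0.0351
seated green [205. 134.] [471.2 196.2] [54.4 28. ] 88.8 z 0.0388 zspread 0.001
 wall green [240. 109.] 397 [470.8 237. ] [46.9  7.7] -0.1 z 0.0353
 wall green [206. 133.] 1298 [471.2 196.3] [54.6 28. ] 88.8 z 0.0387
 wall green [169. 155.] 347 [470.3 155.2] [46.8  7.7] -0.2 z 0.0354
```

View pics/w19.png

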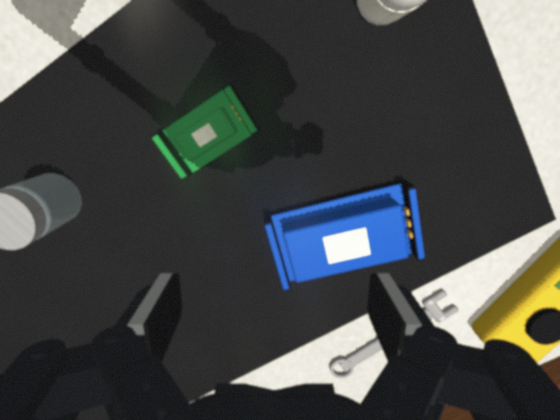

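Run:
```python
from h import *
say(); im,d,i=shot('top'); P=cloud(d,i); f=np.load('top0.npz'); P0=cloud(f['d'],f)
for n,q,z in [('jar',(.439,.011),.079),('bottle',(.45,.385),.122)]:
    for p in (P0,P):
        m=(np.hypot(p[...,0]-q[0],p[...,1]-q[1])<.05)&(abs(p[...,2]-z)<.008); print(n,m.sum(),p[m].mean(0).round(4))
```

```text
t 34.38 p [0.5462 0.2273 0.216 ] yaw 57.82 tilt 0.1 w 0.975 F [-1.1  0.3  0.2] q6 -0.66
jar 421 [0.4385 0.0105 0.0782]
jar 422 [0.4385 0.0106 0.0784]
bottle 83 [0.4538 0.3975 0.1218]
bottle 87 [0.4537 0.3973 0.1216]
```

View pics/top1.png

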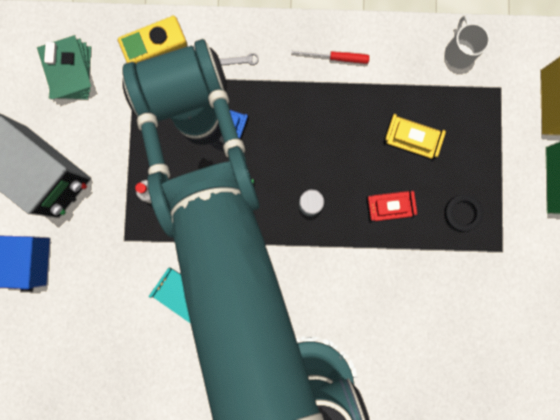

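The top view shows yellow (415,136) and red (393,206) seated, and the jar and bottle unmoved. The arm is clear of everything, so I hand the job in.

```bash
python3 -c "
from h import *
print(order.finish_job())"
```

```text
the job is handed in; nothing more can be done
None
```

I took the stack apart from the top down (green, red, yellow, blue) and laid each pack flat, label up, in its own cradle. Each was lowered until light contact and then released. The job was handed in at about 34 s of robot time.

**Last wrist-camera checks, pack centre against the midpoint of its cradle's end walls:**

| Pack | Offset from centre | Angle to cradle |
|---|---|---|
| Green | under 1 mm | within about 1° |
| Red | under 1 mm | within about 1° |
| Yellow | about 1 mm | within about 1° |
| Blue | about 2 mm across, 1.3 mm lengthwise | within about 1° |

- **Blue:** this was the least exact placing. I left it because the pack lies flat and clear of both end walls.
- **Seating:** the top-face heights agree with all four packs lying flat on their decks.
- **Jar and bottle:** the top camera shows both unmoved, within 0.2 mm of where they started. The turquoise look-alike was not touched.
- **Not seen at the end:** in the final top picture the arm hid most of the blue and green cradles. Those two were checked only by the wrist camera just before. Nothing failed or disagreed by more than about 2 mm.

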